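# Gauge a wheel axle in the bench micrometer

### The job

Lay the loose wheel axle in the two Vs of the bench micrometer, plain end under the spindle, slide it gently home against the back stop and let go of it. Then wind the ratchet cap on top of the micrometer clockwise until it slips, and stop there - within an eighth of a turn of its slipping - so that the axle stays clamped under the ratchet's light measuring force. Turn only the cap, never the thimble under it, and leave the grease tin and the feeler gauge where they are.

Things in the scene. Friction and masses are not known exactly. Their poses are not given: they have to be found in the camera images.
- axle: Loose wheel axle of bright steel, about 0.2 kg, 170 mm long: a plain round journal, 14 mm diameter, 144 mm long, then a darker threaded end, 10 mm diameter, 26 mm long; the plain end is tapered over 4 mm. Origin on its axis at mid length; +x points along it to the plain end (85 mm away), the threaded end is at -x; the centre of mass is at x 6 mm. It lies on the cabinet top, axis 7 mm up.
- micrometer: Grey cast bench micrometer, fixed, 196 x 80 x 191 mm high. Origin on the cabinet top under the vertical spindle axis; z up, +x from its open front (edge at x -128 mm) to its column (from x 30 mm). Base top at z 16 mm. The head over the V anvil: a 16 mm nose down to z 79 mm, above it a boss of 28 mm diameter, z 96 to 132 mm; behind it a black read-out box up to z 158 mm.
- v_anvil (a point): Axis of a seated axle at the V anvil, under the spindle: micrometer x 0, z 54 mm; axes as the micrometer's. Steel block 14 mm long (along x), 29 mm wide, with an open 90 degree V groove along x whose mouth is 20 mm wide, at this height. The head is above it: the axle has to enter from the front, along +x.
- v_rest (a point): The same at the front V rest, micrometer x -118 mm, z 54 mm: a like block, 12 mm long. Between the two Vs the axle is free for 105 mm for the fingers. An axle lying in both Vs and home against the stop has its origin at micrometer x -76, y 0, z 54 mm.
- back_stop: Fixed steel stop pin, 9 mm diameter, behind the V anvil on the line of the seated axle. Origin at the centre of its flat face (micrometer x 9 mm, z 54 mm), which looks towards the front (-x).
- spindle: Measuring spindle, 8 mm diameter, over the V anvil; it moves only up and down. Origin at the centre of its lower face: 61 mm above the cabinet top when it touches a seated axle; it starts 4.8 to 7.8 mm higher. It goes down 10 mm for each clockwise turn (from above) of the thimble and stays where it is left.
- thimble: Bright graduated thimble on the head, 22.4 mm diameter, 28 mm high, turning about the spindle axis without rising or sinking. Origin on the axis at its lower edge, 140 mm above the cabinet top; z up, its x axis turns with it. It drives the spindle directly, with nothing to limit the force: do not turn it by hand.
- ratchet: Dark ribbed ratchet cap on the thimble, 16 mm diameter, 22 mm high: turn it here. Origin on the axis at its lower edge, 169 mm above the cabinet top, 1 mm over the thimble. It drives the thimble clockwise (from above) with about 0.024 N m; once the spindle bears on the axle it slips smoothly at 0.046 N m, the thimble stands still, the axle held by some 14 N. x starts in line with the thimble's.
- grease_tin: Green tin with a pale lid, 67 mm diameter, 48 mm high, a bystander. Origin at the centre of its underside.
- feeler_gauge: Folded steel feeler gauge lying flat, 13 x 90 x 10 mm, a bystander. Origin at the centre of its underside.
- plain_end (a point): Centre of the axle's flat plain end face; axes as the axle's. It belongs against the back stop.

How it is judged:
On the way, in this order (a step that is already met when the one before it is completed fails the run):
1. the axle lies in both Vs, plain end home against the back stop, let go, with the spindle still clear of it (y of plain_end in the frame of micrometer between -0.002 and 0.002 m and z of plain_end in the frame of micrometer between 0.052 and 0.056 m and y of axle in the frame of micrometer between -0.002 and 0.002 m and z of axle in the frame of micrometer between 0.052 and 0.056 m and x of plain_end in the frame of micrometer between 0.0065 and 0.0115 m and contact force between each of the fingers, spindle and axle below 0.1 N), for 0.2 s.
2. the ratchet cap has been wound until it slips, with the spindle bearing on the axle (contact force between spindle and axle above 8 N and angle between the x axis of ratchet and the x axis of thimble, either way round above 0.12 rad), for 0.2 s.
At the end, for the whole second after the job is handed in: Axle at rest in both Vs: its middle and plain end within 2 mm of the seated line sideways and in height, the plain end within 2.5 mm of the back stop's face. Spindle bearing on it with 8 to 20 N. The cap has slipped 0.12 to 1.35 rad on the thimble (all of step 2 and y of plain_end in the frame of micrometer between -0.002 and 0.002 m and z of plain_end in the frame of micrometer between 0.052 and 0.056 m and y of axle in the frame of micrometer between -0.002 and 0.002 m and z of axle in the frame of micrometer between 0.052 and 0.056 m and x of plain_end in the frame of micrometer between 0.0065 and 0.0115 m and contact force between spindle and axle below 20 N and linear speed of axle below 0.01 m/s); the robot touches nothing.
It fails at once if the spindle is screwed onto the axle with more than 25 N (contact force between spindle and axle above 25 N).
It fails at once if the fingers take hold of the thimble below the cap (contact force between the fingers and thimble_c0 above 8 N).
It fails at once if the axle is pushed against the back stop with more than 20 N (contact force between back_stop and axle above 20 N).
It fails at once if the cap is made to slip by more than 1.35 rad (angle between the x axis of ratchet and the x axis of thimble, either way round above 1.35 rad).
It fails at once if the grease tin or the feeler gauge is moved by more than 20 mm (distance of any of grease_tin, feeler_gauge from where it was at the start of the episode above 0.02 m).
It also fails if it takes over 72 s, if anything falls off the work surface, if the arm or the gripper's body presses on something with over 40 N, if the wrist force passes 120 N, or if a joint passes its speed limit or range.

### The arm

A 6-joint arm with a two-finger parallel gripper is mounted at the origin on a cart in front of the work surface, level with it; the furniture and walls round the work are solid. World frame = base frame: x ahead of the robot, y to its left, z up, the work surface at z = 0. Lengths are in m, angles in rad, forces in N, time in s.
With the tool pointing down it reaches from about 0.325 to 0.9 m from the base axis. Payload 3.5 kg.
Tool frame: the origin (TCP) lies midway between the tips of the shut fingers; the grasp point (between the pads) lies 19 mm behind it; z points along the fingers, y is the line along which they close (so a half turn about z gives the same grasp; the last joint's range is limited). The gripper opens to 85 mm and grips with 20 to 120 N. Pads are 22 mm wide; open, the fingers measure 114 mm over their backs; the gripper's body (76 mm by 85 mm) begins 54 mm behind the grasp point. The pads swing forward as they close: fully open they stand 13 mm farther back than shut.
Start: joints at [1.065, 0.276, -0.026, 1.268, 0, 1.467], TCP at [0.245, 0.575, 0.231] pointing down, gripper open.
Joint ranges: [-3.12, 3.12], [-0.85, 1.88], [-1.08, 1.24], [-1.95, 2.15], [-1.57, 1.53], [-3.14, 3.14]. Speed limits (rad/s): [2.57, 2.57, 3.14, 3.14, 3.14, 3.14].

### API

Orientations are given as a rotation vector (axis times angle).
In Python, from bench import ctrl gives the robot as it stands. Calls block until the motion is done:
- ctrl.movep(position, orientation): joint-space move of the TCP to a pose.
- ctrl.move_linear(position, frame=None, v=0.15, until_force=None): straight line of the TCP; frame=None keeps the orientation; v is the mean speed in m/s. With until_force (N) it stops when the force on the tool has changed by that much, and returns True; else False.
- ctrl.move_j(angles): joint-space move.
- ctrl.release() and ctrl.close(effort=None): open the fingers fully, or close them until they stop; effort is the grip in N (None keeps the last).
- ctrl.sleep(seconds).
- ctrl.inverse_kinematics(position, orientation): joint angles nearest the present ones, or None.
- ctrl.get_obs(): the state.
- ctrl.snapshot(name): name is "scene" or "top" or "wrist"; returns a dict with "image" (400x640x3 uint8, blue, green, red), "fx", "fy", "cx", "cy" (pixels), "world_to_cam" (4x4, takes a point from world to camera coordinates); the wrist camera has in their place "tool_from_camera" (4x4, takes a point from camera to tool coordinates, whose origin is the TCP and whose axes are the flange's). Camera axes: x right, y down, z forward; pixel columns grow to the right and rows downward; lengths in m; the calibration is good to about 2 mm. The wrist camera is an equidistant fisheye: a pixel r from the principal point sees the ray r / f radians off the axis. A picture is of the moment at which its call begins: read the wrist's pose just before it. There is no depth.
A pose or a line that the arm cannot do raises ctrl.PlanningError and nothing moves.
- ctrl.close_job(): hands the job in; it is judged then, once.
The state is a dict: "clock": time; "q": joint angles; "joint_velocities": joint speeds; "joint_torque": joint torques, N m; "ee_pos": TCP position; "tool_rot": TCP orientation; "contact_force": force on the tool from outside, world axes, zero at the start; "ft_torque": the same for the moment, N m; "width": finger opening in m; "grip_force": force on a finger pad.
Only numpy, scipy, OpenCV 4.12 (cv2) and the standard library are available. Lean on these libraries where they do the work, as an engineer would, in place of code of your own. Each camera call takes 0.05 s, during which the arm holds its last target. There are 200 camera calls.

## Working session

There is one attempt and no reset: what is moved stays moved. The work goes in short steps, each a Python script; the robot and the scene stay as the last script left them, time stands still between calls to the robot, and variables do not carry over. Pictures are saved under pics/ and viewed, at most 10 in all, crops included, and the job is handed in when it is done.

```bash
ls; mkdir -p pics
python3 - <<'E'
from bench import ctrl
import cv2,numpy as np
for n in ["scene","top"]:
    s=ctrl.snapshot(n); cv2.imwrite(f"pics/{n}0.png",s["image"])
    print(n,s["fx"],s["fy"],s["cx"],s["cy"],np.round(s["world_to_cam"],4).tolist())
o=ctrl.get_obs();print(o)
E
```

```text
pics
scene 444.5556968561296 444.5556968561296 320.6402434979919 198.34669967874385 [[0.5284, -0.849, -0.0028, -0.3448], [-0.5973, -0.3694, -0.7119, 0.373], [0.6033, 0.3778, -0.7023, 0.7637], [0.0, 0.0, 0.0, 1.0]]
top 372.99980931754914 372.99980931754914 326.1641208109426 200.10310213856886 [[-0.0046, -0.9999, -0.012, -0.064], [-0.9872, 0.0065, -0.1593, 0.5316], [0.1594, 0.0111, -0.9871, 0.891], [0.0, 0.0, 0.0, 1.0]]
{'clock': 0.1, 'q': array([ 1.06466296e+00,  2.77055177e-01, -2.77223910e-02,  1.26797420e+00,
       -3.20456526e-05,  1.46739820e+00]), 'joint_velocities': array([ 0.00016892, -0.00147092,  0.00344296,  0.00072442, -0.00020686,
        0.00157544]), 'joint_torque': array([ 3.13973283e-05, -4.46707141e+01,  2.96128535e+01,  8.44890688e-03,
       -1.38421155e-04,  3.91668223e-06]), 'ee_pos': array([0.24464321, 0.57438622, 0.23028264]), 'tool_rot': array([-6.28236826e-01, -3.07756719e+00,  2.94464005e-03]), 'contact_force': array([-0.03111191,  0.03357593,  0.00961831]), 'ft_torque': array([-0.03971384,  0.00233868,  0.00720896]), 'grip_force': 0.0, 'width': 0.08505222588186664}
```

View pics/scene0.png

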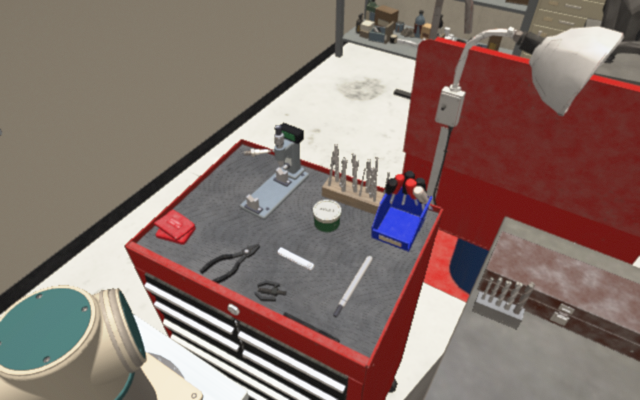

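View pics/top0.png

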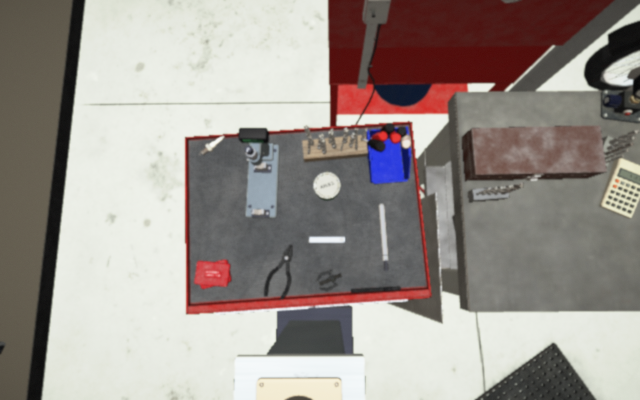

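The scene shows the micrometer at (285,170), the tin at (327,213), the feeler gauge at (295,258) and the axle at (353,285), threaded end near (338,312). In the top view the axle runs (383,205) to (386,270) with its dark end at the bottom. The micrometer's front is near (262,215) and its head near (255,150).

Run:
```python
import cv2,numpy as np
t=cv2.imread("pics/top0.png");s=cv2.imread("pics/scene0.png")
def c(im,x0,y0,w,h,k):
    o=cv2.resize(im[y0:y0+h,x0:x0+w],None,fx=k,fy=k,interpolation=cv2.INTER_CUBIC)
    for i in range(0,w,10): cv2.putText(o,str(x0+i),(i*k,8),0,.3,(0,255,255),1); cv2.line(o,(i*k,10),(i*k,14),(0,255,255),1)
    for i in range(0,h,10): cv2.putText(o,str(y0+i),(0,i*k+3),0,.3,(0,255,255),1); cv2.line(o,(20,i*k),(24,i*k),(0,255,255),1)
    return o
a=c(t,235,122,50,100,6);b=c(t,365,195,40,85,6);d=c(s,235,118,40,1,6)
m=np.zeros((600,800,3),np.uint8);m[:600,:300]=a;m[:510,305:545]=b
e=c(s,325,250,60,75,4);m[:300,550:790]=e
e=c(s,238,120,62,72,4);m[305:593,550:798]=e
cv2.imwrite("pics/m1.png",m)
```

```text
(no output)
```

View pics/m1.png

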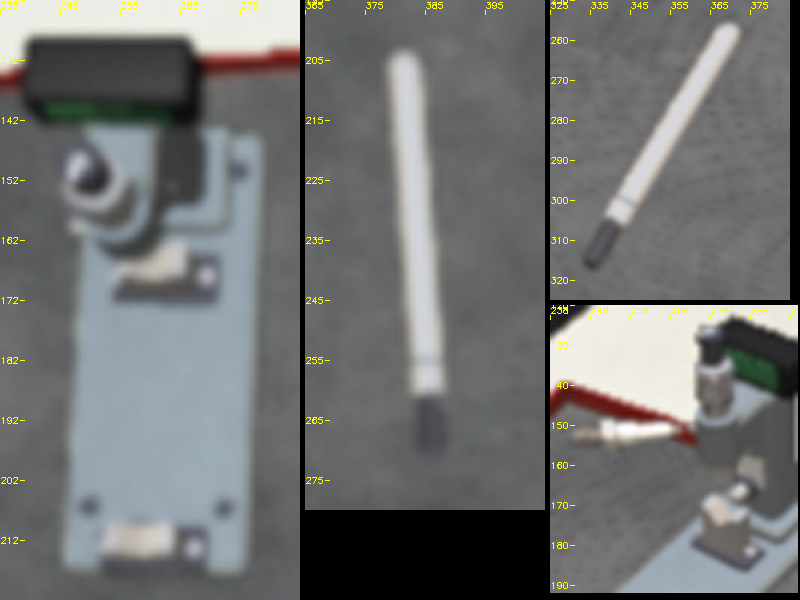

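The enlarged crops show these top-view pixels. Axle: plain tip (381.5,203.7), thread end (386.2,270.5). Micrometer: base front corners (245.7,217) and (276.2,217), back right corner (279,144.5), cap top (249.7,149), front V about (258,212).

```bash
cat > h.py <<'E'
from bench import ctrl
import cv2,numpy as np
from scipy.spatial.transform import Rotation as R
def ray2plane(o,d,z): return o+d*(z-o[2])/d[2]
def px(s,u,v,z):
    T=np.linalg.inv(s["world_to_cam"]); d=T[:3,:3]@[(u-s["cx"])/s["fx"],(v-s["cy"])/s["fy"],1]
    return ray2plane(T[:3,3],d,z)
def wpose(o,s):
    T=np.eye(4);T[:3,:3]=R.from_rotvec(o["tool_rot"]).as_matrix();T[:3,3]=o["ee_pos"]
    return T@np.asarray(s["tool_from_camera"])
def wpx(T,s,u,v,z):
    x,y=u-s["cx"],v-s["cy"];r=np.hypot(x,y);th=r/s["fx"]
    d=T[:3,:3]@[x/r*np.sin(th),y/r*np.sin(th),np.cos(th)]
    return ray2plane(T[:3,3],d,z)
def wproj(T,s,P):
    p=np.linalg.inv(T)@np.r_[P,1];r=np.hypot(p[0],p[1]);th=np.arctan2(r,p[2])
    return np.array([s["cx"]+s["fx"]*th*p[0]/r,s["cy"]+s["fx"]*th*p[1]/r])
def down(yaw): # tool z down, tool x along world yaw
    return (R.from_euler('z',yaw)*R.from_euler('x',np.pi)).as_rotvec()
E
python3 - <<'E'
from h import *
s=ctrl.snapshot("top");c=ctrl.snapshot("scene")
for n,u,v,z in [("plain",381.5,203.7,.007),("thr",386.2,270.5,.005),("FL",245.7,217,.016),("FR",276.2,217,.016),("BR",279,144.5,.016),("cap",249.7,149.2,.191),("V",258,212,.054)]: print(n,px(s,u,v,z).round(4))
for n,u,v,z in [("plain",370.5,257,.007),("thr",336,316,.005),("cap",278.3,126,.191)]: print(n,px(c,u,v,z).round(4))
o=ctrl.get_obs();w=ctrl.snapshot("wrist");print(w["fx"],w["cx"],w["cy"],np.round(w["tool_from_camera"],4).tolist()); print(R.from_rotvec(o["tool_rot"]).as_matrix().round(3))
for p,y in [((.5,-.15,.25),0),((.5,-.15,.02),0),((.55,.1,.07),1.57),((.65,.2,.185),0.5)]:
    print(p,ctrl.inverse_kinematics(p,down(y)))
E
```

```text
plain [ 0.5266 -0.2098  0.007 ]
thr [ 0.3565 -0.2171  0.005 ]
FL [0.493  0.1396 0.016 ]
FR [0.4926 0.0613 0.016 ]
BR [0.6851 0.0572 0.016 ]
cap [0.6192 0.0953 0.191 ]
V [0.5008 0.1009 0.054 ]
plain [ 0.5261 -0.2104  0.007 ]
thr [ 0.3583 -0.2194  0.005 ]
cap [0.6207 0.0963 0.191 ]
309.70691628693146 319.12832576668313 202.9631130391648 [[0.0006, -0.9571, -0.2897, 0.0731], [1.0, 0.0008, -0.0008, 0.0006], [0.001, -0.2897, 0.9571, -0.1445], [0.0, 0.0, 0.0, 1.0]]
[[-0.92   0.392 -0.001]
 [ 0.392  0.92  -0.001]
 [ 0.    -0.001 -1.   ]]
(0.5, -0.15, 0.25) [-0.41533296  0.08402136 -0.21917444  1.26760053  0.          2.72625969]
(0.5, -0.15, 0.02) [-0.41533296  0.30395043 -0.48992558  0.77692032  0.          2.72625969]
(0.55, 0.1, 0.07) [ 0.06421484  0.29673948 -0.36692034  0.90713651  0.          1.63580749]
(0.65, 0.2, 0.185) [2.03513480e-01 3.97926302e-01 4.32758849e-02 1.21614591e+00
 4.44089210e-16 2.84510613e+00]
```

Run:
```python
from h import *
ctrl.movep([.52,.10,.30],down(np.pi-.03))
ctrl.sleep(.3)
o=ctrl.get_obs();w=ctrl.snapshot("wrist");T=wpose(o,w)
cv2.imwrite("pics/w1.png",w["image"]);np.savez("w1.npz",T=T);print(o["clock"],o["ee_pos"],T[:3,3])
m=np.array([.62,.0955,0])
def tr(x,y,z):return m+R.from_euler('z',-.035).apply([x,y,z])
im=w["image"].copy()
for P in [(0,0,.191),(-118,0,.054)]:
    u=wproj(T,w,tr(P[0]/1e3 if abs(P[0])>1 else P[0],0,P[2]));print(P,u)
cv2.imwrite("pics/w1b.png",cv2.resize(im,(800,500),interpolation=cv2.INTER_CUBIC))
```

```text
2.5417 [0.51992885 0.10046675 0.29992625] [0.44703617 0.10294405 0.44447853]
(0, 0, 0.191) [316.83008554 297.64898265]
(-118, 0, 0.054) [318.06874417 155.50673496]
```

View pics/w1b.png

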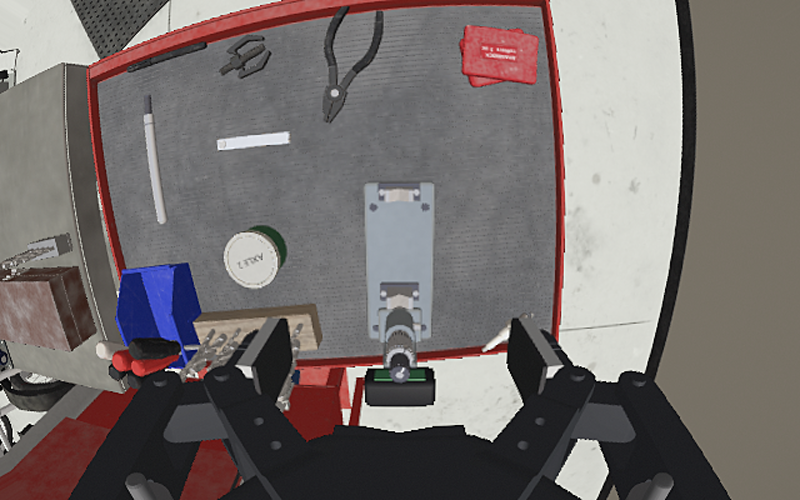

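The wrist view shows the whole micrometer, with the front V near (320,155) and the cap near (320,297) in image pixels. I'll enlarge that area to get its pose.

Run:
```python
import cv2,numpy as np
t=cv2.imread("pics/w1.png")
def c(im,x0,y0,w,h,k):
    o=cv2.resize(im[y0:y0+h,x0:x0+w],None,fx=k,fy=k,interpolation=cv2.INTER_CUBIC)
    for i in range(0,w,10): cv2.putText(o,str(x0+i),(i*k,8),0,.3,(0,0,255),1); cv2.line(o,(i*k,10),(i*k,14),(0,0,255),1)
    for i in range(0,h,10): cv2.putText(o,str(y0+i),(0,i*k+3),0,.3,(0,0,255),1); cv2.line(o,(20,i*k),(24,i*k),(0,0,255),1)
    return o
m=np.hstack([c(t,285,138,66,100,6),c(t,285,218,66,100,6)])
cv2.imwrite("pics/m2.png",m);print(m.shape)
```

```text
(600, 792, 3)
```

View pics/m2.png

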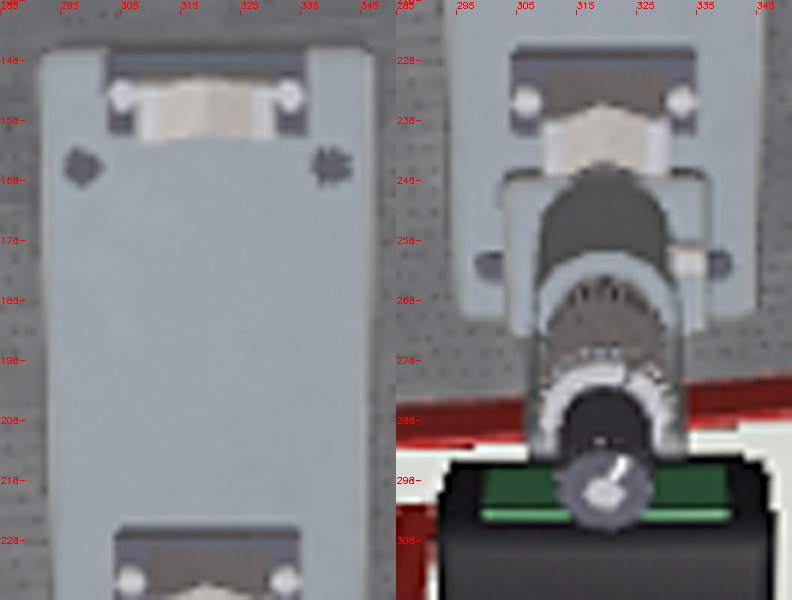

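Run:
```python
from h import *
T=np.load("w1.npz")["T"];w=ctrl.snapshot("wrist")
for n,u,v,z in [("FL",347.3,145.8,.016),("FR",291.8,145.8,.016),("BL",345.2,270.8,.016),("BR",296,270.8,.016),("cap",320.2,299.7,.191),("V",319.2,151,.054),("V2",319.7,240,.054),("plain",163/1.25,222/1.25,.007),("thr",147/1.25,95/1.25,.005)]: print(n,wpx(T,w,u,v,z).round(4))
```

```text
FL [0.4947 0.1402 0.016 ]
FR [0.4925 0.0633 0.016 ]
BL [0.6894 0.1368 0.016 ]
BR [0.6872 0.0591 0.016 ]
cap [0.6226 0.0987 0.191 ]
V [0.4963 0.1012 0.054 ]
V2 [0.6181 0.0984 0.054 ]
plain [ 0.5267 -0.2111  0.007 ]
thr [ 0.3564 -0.2206  0.005 ]
```

```bash
cat >> h.py <<'E'
M=np.array([.6215,.0982,0]);YAW=-.023
def mic(x,y,z): return M+R.from_euler('z',YAW).apply([x,y,z])
E
python3 - <<'E'
from h import *
g=np.array([.4478,-.2144,0]);f=down(np.pi+.05)
ctrl.movep(g+[0,0,.10],f)
ctrl.move_linear(g+[0,0,.0035],v=.08)
ctrl.close(40);o=ctrl.get_obs();print(o["clock"],o["width"],o["grip_force"],o["ee_pos"],o["contact_force"])
ctrl.move_linear(g+[0,0,.15]);
ctrl.movep(mic(-.070-.11,0,.15),down(np.pi+YAW))
ctrl.sleep(.2);o=ctrl.get_obs();w=ctrl.snapshot("wrist");print(o["clock"],o["width"],o["ee_pos"],o["contact_force"])
s=ctrl.snapshot("scene");t=ctrl.snapshot("top")
im=np.vstack([cv2.resize(w["image"][180:380,190:450],(800,615))[:330],cv2.resize(np.hstack([s["image"][120:280,180:380],t["image"][120:280,200:400]]),(800,320))[:270]])
cv2.imwrite("pics/g1.png",im);cv2.imwrite("pics/g1w.png",w["image"])
np.savez("g1.npz",T=wpose(o,w))
E
```

```text
6.075 0.012103917721999384 39.32922184467316 [ 0.44786559 -0.21443834  0.00368374] [-0.06136016  1.15356645  2.36007857]
8.6083 0.011734225121958427 [0.44200495 0.10140427 0.14998742] [ 0.3600249  -0.40238645 -1.41482137]
```

View pics/g1.png

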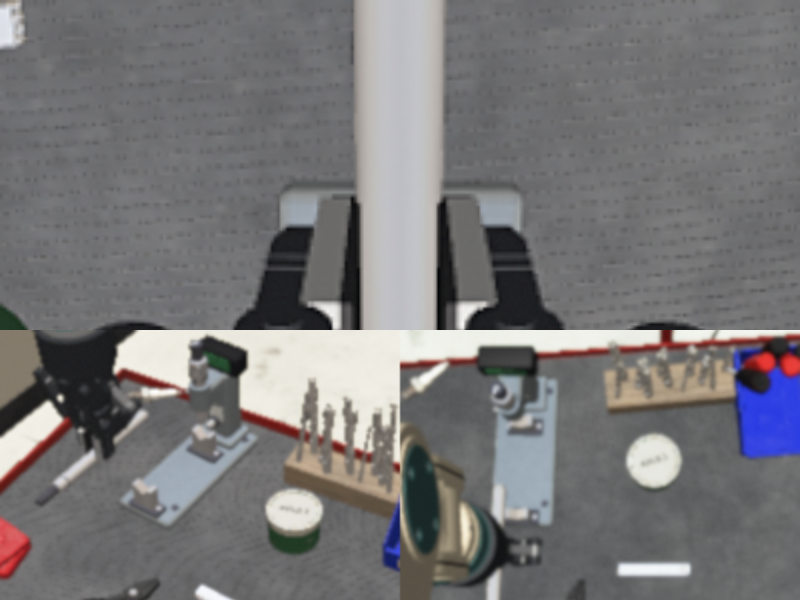

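The axle is held square between the pads. In the scene view the thread end is near (199,203) and the plain end near (253,161). I'll compare those with the predicted positions to check that it's level.

Run:
```python
from h import *
s=ctrl.snapshot("scene");o=ctrl.get_obs();w=ctrl.snapshot("wrist");T=wpose(o,w)
p=o["ee_pos"]+[0,0,.0034]
for p_ in (-.0,.05):
  for x in (-.091,.079,-.065):
    P=p+R.from_euler('z',YAW).apply([x*np.cos(p_),0,x*np.sin(p_)])
    c=np.asarray(s["world_to_cam"])@np.r_[P,1]
    print(p_,x,(s["cx"]+s["fx"]*c[0]/c[2]).round(1),(s["cy"]+s["fx"]*c[1]/c[2]).round(1),wproj(T,w,P).round(1))
g=cv2.cvtColor(w["image"],cv2.COLOR_BGR2GRAY)
print(g[0:200:4,319].tolist())
```

```text
-0.0 -0.091 199.0 206.1 [318.5  72.7]
-0.0 0.079 252.3 161.2 [318.8 366.7]
-0.0 -0.065 207.9 198.6 [318.5 129.5]
0.05 -0.091 199.5 207.6 [318.5  74.1]
0.05 0.079 252.1 159.9 [318.8 371. ]
0.05 -0.065 208.2 199.7 [318.5 129.3]
[110, 79, 122, 120, 115, 81, 54, 51, 129, 127, 114, 130, 130, 111, 125, 128, 128, 130, 97, 100, 101, 100, 99, 100, 102, 98, 99, 98, 97, 98, 94, 96, 100, 200, 190, 190, 190, 191, 191, 191, 90, 191, 190, 190, 191, 190, 191, 191, 190, 191]
```

Run:
```python
from h import *
dz=-.0034
f=lambda x,z:mic(x,0,z+dz)
def st(n):
    o=ctrl.get_obs();l=R.from_euler('z',-YAW).apply(o["ee_pos"]-M);print(n,round(o["clock"],2),l.round(4),o["contact_force"].round(2),o["width"].round(4))
ctrl.move_linear(f(-.18,.0565),v=.08);st("low")
print(ctrl.move_linear(f(-.078,.0565),v=.05,until_force=5));st("in")
print(ctrl.move_linear(f(-.078,.0525),v=.01,until_force=2));st("down")
```

```text
Traceback (most recent call last):
AttributeError: 'float' object has no attribute 'round'
```

```bash
cat >> h.py <<'E'
def st(n):
    o=ctrl.get_obs();l=R.from_euler('z',-YAW).apply(o["ee_pos"]-M);print(n,round(o["clock"],2),l.round(4),np.round(o["contact_force"],2),round(o["width"],4))
E
python3 - <<'E'
from h import *
dz=-.0034
f=lambda x,z:mic(x,0,z+dz)
st("low")
print(ctrl.move_linear(f(-.078,.0565),v=.05,until_force=5));st("in")
print(ctrl.move_linear(f(-.078,.0525),v=.01,until_force=2));st("down")
E
```

```text
low 10.22 [-1.794e-01  1.000e-04  5.360e-02] [ 0.86  0.6  -2.92] 0.0121
True
in 11.3 [-0.1323 -0.      0.0532] [-1.24 -0.47  6.73] 0.0122
True
down 12.21 [-0.1322  0.      0.0533] [-1.66  0.22  5.67] 0.0122
```

The fingers touched the front V block: their tips are lower than its top. I'll lift over it and lower the axle between the two Vs instead.

Run:
```python
from h import *
dz=-.0034
f=lambda x,z:mic(x,0,z+dz)
ctrl.move_linear(f(-.132,.072),v=.05);st("up")
print(ctrl.move_linear(f(-.095,.072),v=.06,until_force=5));st("fwd")
print(ctrl.move_linear(f(-.095,.0565),v=.04,until_force=4));st("low")
print(ctrl.move_linear(f(-.078,.0565),v=.03,until_force=4));st("in")
s=ctrl.snapshot("scene");w=ctrl.snapshot("wrist")
im=np.vstack([cv2.resize(s["image"][110:230,210:330],(600,600),interpolation=cv2.INTER_CUBIC)[:600]])
cv2.imwrite("pics/i1.png",im)
g=cv2.cvtColor(w["image"],cv2.COLOR_BGR2GRAY);print(g[60:140:2,319].tolist())
```

```text
up 12.69 [-0.1318 -0.      0.0688] [ 0.6  -0.86 -2.57] 0.0118
False
fwd 13.46 [-0.0954 -0.      0.0684] [ 0.34 -0.49 -1.96] 0.012
False
low 14.0 [-0.0954 -0.      0.0527] [ 0.56 -0.86 -1.81] 0.0122
False
in 14.72 [-0.0781 -0.      0.053 ] [ 0.37 -0.92 -2.45] 0.0118
[128, 140, 138, 141, 134, 145, 127, 128, 129, 120, 129, 121, 129, 121, 127, 120, 128, 123, 131, 123, 126, 124, 128, 122, 127, 125, 125, 125, 126, 126, 124, 126, 124, 127, 129, 128, 234, 225, 225, 225]
```

View pics/i1.png

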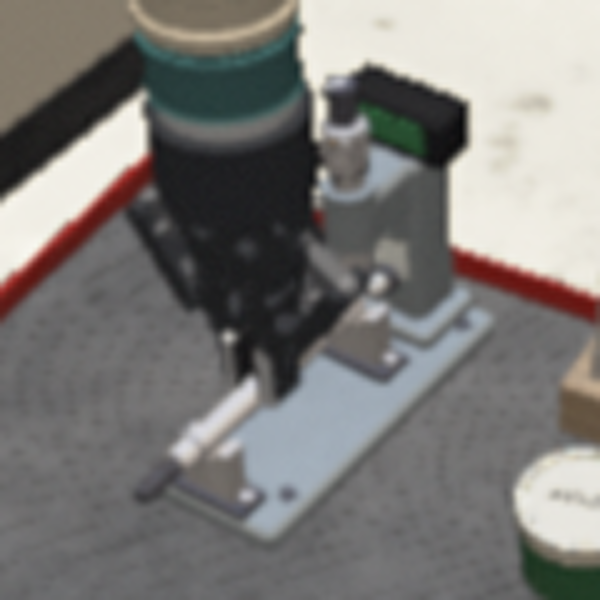

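The axle is over both Vs, with the shoulder of the thread just forward of the front rest at (190,440) in the crop. Next I lower it, slide it home and release.

Run:
```python
from h import *
dz=-.0034
f=lambda x,z:mic(x,0,z+dz)
print(ctrl.move_linear(f(-.078,.0525),v=.01,until_force=2));st("down")
z=ctrl.get_obs()["ee_pos"][2]
p=mic(-.062,0,z)
print(ctrl.move_linear(p,v=.015,until_force=4));st("home")
w=ctrl.snapshot("wrist");g=cv2.cvtColor(w["image"],cv2.COLOR_BGR2GRAY);print(g[110:150:2,319].tolist())
```

```text
True
down 15.14 [-0.0779 -0.0003  0.0506] [ 0.2  -0.58  2.24] 0.012
True
home 15.46 [-0.0779 -0.0003  0.0506] [-1.08  0.34  4.69] 0.0123
[125, 125, 125, 125, 127, 121, 128, 123, 127, 129, 145, 233, 226, 226, 225, 226, 225, 226, 225, 226]
```

Run:
```python
from h import *
ctrl.move_linear(mic(-.078,0,.0510),v=.01);ctrl.sleep(.1);st("lift")
print(ctrl.move_linear(mic(-.062,0,.0510),v=.015,until_force=6));st("home")
```

```text
lift 15.86 [-0.0781 -0.0002  0.0508] [ 0.64 -0.79  0.72] 0.0121
True
home 16.27 [-0.0777 -0.0004  0.0506] [ 0.78 -0.03  3.37] 0.012
```

Run:
```python
from h import *
ctrl.move_linear(mic(-.078,0,.0520),v=.01);ctrl.sleep(.2);st("lift")
print(ctrl.move_linear(mic(-.0735,0,.0520),v=.01,until_force=6));st("a")
print(ctrl.move_linear(mic(-.0665,0,.0518),v=.01,until_force=6));st("home")
```

```text
lift 16.85 [-0.0785 -0.0001  0.0516] [-0.11  0.12 -2.06] 0.0122
False
a 17.45 [-0.0734  0.0001  0.052 ] [-0.37 -0.19 -1.78] 0.0124
True
home 18.01 [-0.0709 -0.0003  0.0507] [0.88 0.26 2.33] 0.0123
```

Run:
```python
from h import *
ctrl.move_linear(mic(-.0712,0,.0516),v=.01);ctrl.sleep(.2);st("lift")
print(ctrl.move_linear(mic(-.066,0,.0516),v=.006,until_force=7));st("home");ctrl.sleep(.1);st("home")
w=ctrl.snapshot("wrist");g=cv2.cvtColor(w["image"],cv2.COLOR_BGR2GRAY);print(g[110:150:2,319].tolist())
```

```text
lift 18.63 [-0.0712 -0.0001  0.0515] [ 1.14 -0.68 -0.47] 0.0125
True
home 19.22 [-0.0708 -0.0003  0.0507] [-0.22  0.38  3.83] 0.0119
home 19.32 [-0.0708 -0.0003  0.0507] [ 0.65 -0.05  4.33] 0.0122
[126, 122, 127, 122, 126, 119, 127, 118, 126, 128, 167, 228, 224, 224, 224, 224, 224, 224, 224, 224]
```

Run:
```python
from h import *
ctrl.release();ctrl.sleep(.3);st("rel")
ctrl.move_linear(mic(-.0708,0,.15),v=.12)
ctrl.movep(mic(-.09,0,.27),down(np.pi+YAW));ctrl.sleep(.3)
o=ctrl.get_obs();w=ctrl.snapshot("wrist");T=wpose(o,w);s=ctrl.snapshot("scene");st("v")
for n,P in [("thr",(-.161,0,.054)),("bnd",(-.135,0,.061)),("cap",(0,0,.191)),("V-54",(-.112,0,.061))]: print(n,wproj(T,w,mic(*P)).round(1))
np.savez("v2.npz",T=T);cv2.imwrite("pics/v2w.png",w["image"])
def c(im,x0,y0,W,h,k):
    o=cv2.resize(im[y0:y0+h,x0:x0+W],None,fx=k,fy=k,interpolation=cv2.INTER_CUBIC)
    for i in range(0,W,10): cv2.putText(o,str(x0+i),(i*k,8),0,.3,(0,0,255),1)
    for i in range(0,h,10): cv2.putText(o,str(y0+i),(0,i*k+3),0,.3,(0,0,255),1)
    return o
m=np.hstack([c(w["image"],285,100,66,100,4),c(w["image"],285,250,66,100,4),c(s["image"],240,125,60,100,4)])
m=np.vstack([m,np.zeros((0,m.shape[1],3),np.uint8)]);cv2.imwrite("pics/v2.png",m)
```

```text
rel 20.37 [-0.0725 -0.0008  0.0497] [ 0.29 -0.17 -0.21] 0.0853
v 22.31 [-0.0904 -0.      0.2689] [ 0.52 -0.51  0.24] 0.0849
thr [319.3 115. ]
bnd [319.3 137.8]
cap [319.  309.4]
V-54 [319.3 157.8]
```

View pics/v2.png

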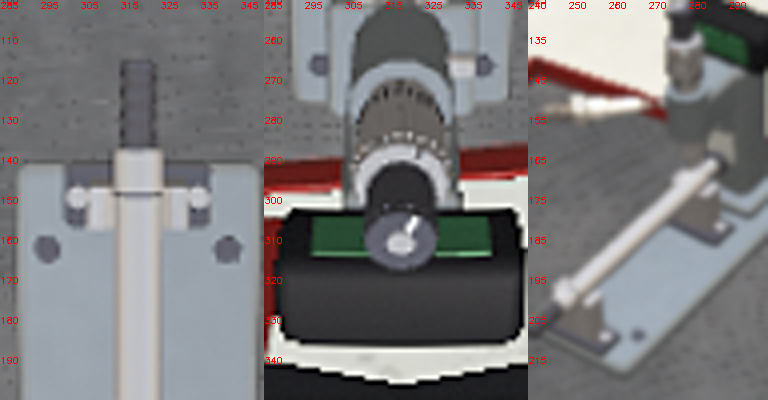

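The axle is home: the thread end is at row 114.8 against 115.0 predicted, and the shoulder at 137.5 against 137.8. It lies in both Vs, and the cap is at (319.2,310) as predicted. Next, the cap.

Run:
```python
from h import *
C=mic(.0004,0,0)
q=np.array(ctrl.inverse_kinematics(C+[0,0,.25],down(np.pi+YAW)));print(q)
q[5]-=3.1;ctrl.move_j(q)
f=ctrl.get_obs()["tool_rot"]
ctrl.move_linear(C+[0,0,.1755],v=.08);ctrl.sleep(.2);st("at");o=ctrl.get_obs();print(o["q"][5],o["joint_torque"],o["ft_torque"])
ctrl.close(22);ctrl.sleep(.2);st("cl");o=ctrl.get_obs();print(o["q"][5],o["joint_torque"],o["ft_torque"],o["grip_force"])
```

```text
[0.0539703  0.27603008 0.01249256 1.30725881 0.         0.0769703 ]
at 26.22 [0.0009 0.     0.1762] [-0.96 -0.61  1.65] 0.0856
-3.023005687403937 [-2.47852702e-03 -4.55767822e+01  2.85188895e+01 -8.40669702e-03
  6.26276119e-05 -9.85252115e-06] [-0.00272857 -0.04446481 -0.00569269]
cl 27.06 [ 0.0004 -0.0004  0.1756] [-0.64 -1.69  2.13] 0.0146
-3.0230084190312176 [ 1.37569942e+00 -4.48566234e+01  2.83557594e+01 -2.95960028e-01
  6.57646526e-01  6.64330000e-03] [-0.51137373  0.16202755  0.00121264] 21.589898765087128
```

Run:
```python
from h import *
q=ctrl.inverse_kinematics(mic(.0002,-.0002,.1757),ctrl.get_obs()["tool_rot"])
q=np.array(q);q[5]=-3.023;print(q.round(3));np.save("qw.npy",q)
def rep():
    o=[];
    for _ in range(5): o.append(ctrl.get_obs());ctrl.sleep(.01)
    m=lambda k:np.mean([x[k] for x in o],0)
    print(round(o[-1]["clock"],2),round(m("q")[5],3),"t6 %.4f"%m("joint_torque")[5],"ftz %.4f"%m("ft_torque")[2],m("contact_force").round(1),round(m("width"),4))
rep()
for d in [.3,.7,1.2,1.7,2.2,2.6]:
    p=q.copy();p[5]+=d;ctrl.move_j(p);rep()
```

```text
[ 5.400e-02  3.170e-01 -9.200e-02  1.162e+00 -1.000e-03 -3.023e+00]
27.09 -3.023 t6 0.0061 ftz 0.0010 [-0.7 -2.5  1.7] 0.0147
27.52 -2.726 t6 0.0177 ftz -0.0187 [-0.7 -4.2  0.7] 0.0146
28.03 -2.325 t6 -0.0029 ftz -0.0264 [-0.5 -5.5  1. ] 0.0147
28.62 -1.825 t6 -0.0080 ftz -0.0174 [-2.5 -6.8  2.1] 0.0148
29.22 -1.325 t6 -0.0106 ftz -0.0196 [-3.6 -6.4  3.1] 0.0148
29.81 -0.825 t6 -0.0144 ftz -0.0116 [-5.5 -6.1  4. ] 0.0148
30.32 -0.425 t6 -0.0133 ftz -0.0294 [-6.  -5.2  4.6] 0.0147
```

```bash
cat >> h.py <<'E'
def rep(n=10):
    o=[]
    for _ in range(n): o.append(ctrl.get_obs());ctrl.sleep(.01)
    m=lambda k:np.mean([x[k] for x in o],0)
    print(round(o[-1]["clock"],2),round(m("q")[5],3),"t6 %.4f"%m("joint_torque")[5],"ftz %.4f"%m("ft_torque")[2],"sd %.4f"%np.std([x["ft_torque"][2] for x in o]),m("contact_force").round(1),m("ee_pos").round(4))
    return m
E
python3 - <<'E'
from h import *
rep()
p=ctrl.get_obs()["ee_pos"]
ctrl.move_linear(p+[-.0012,-.001,0],v=.01);rep()
q=ctrl.get_obs()["q"];np.save("qw.npy",q)
for d in [.12,.24,.36]:
    p=q.copy();p[5]+=d;ctrl.move_j(p);rep()
s=ctrl.snapshot("scene");t=ctrl.snapshot("top")
cv2.imwrite("pics/c1.png",np.hstack([cv2.resize(s["image"][100:200,240:320],(480,600),interpolation=cv2.INTER_CUBIC),cv2.resize(t["image"][120:180,230:262],(320,600),interpolation=cv2.INTER_CUBIC)]))
E
```

```text
30.4 -0.425 t6 -0.0256 ftz -0.0159 sd 0.0222 [-6.1 -4.8  4.5] [0.619  0.0972 0.1755]
31.06 -0.426 t6 0.0015 ftz 0.0200 sd 0.0300 [ 2.4  1.  -0.7] [0.6185 0.0969 0.1756]
31.39 -0.309 t6 0.0189 ftz -0.0051 sd 0.0243 [ 1.4  0.  -0.4] [0.6185 0.0971 0.1756]
31.73 -0.189 t6 0.0207 ftz -0.0156 sd 0.0324 [ 1.2  1.8 -0.3] [0.6185 0.0973 0.1756]
32.06 -0.07 t6 0.0229 ftz 0.0040 sd 0.0401 [ 1.2  3.1 -0.1] [0.6184 0.0974 0.1756]
```

Run:
```python
from h import *
q=np.load("qw.npy");q6=q[5]+.36;p=q.copy();prev=[]
while q6<1.6:
    q6+=.12;p[5]=q6;ctrl.move_j(p);m=rep(6)
    t=m("joint_torque")[5]
    if t>.034: print("HIGH");break
    if np.hypot(*m("contact_force")[:2])>5: print("recentre needed");break
np.save("qw.npy",p)
```

```text
32.46 0.051 t6 0.0383 ftz -0.0252 sd 0.0193 [ 0.5  5.  -0.1] [0.6184 0.0975 0.1756]
HIGH
```

Run:
```python
from h import *
p=ctrl.get_obs()["ee_pos"]
ctrl.move_linear(p+[0.0002,.0008,0],v=.01);rep()
q=ctrl.get_obs()["q"]
for d in [.1,.2]:
    q2=q.copy();q2[5]+=d;ctrl.move_j(q2);rep()
np.save("qw.npy",q2)
w=ctrl.snapshot("wrist");s=ctrl.snapshot("scene");cv2.imwrite("pics/c2s.png",s["image"]);cv2.imwrite("pics/c2w.png",w["image"])
a=cv2.resize(s["image"][115:205,240:300],(400,600),interpolation=cv2.INTER_CUBIC)
b=cv2.resize(w["image"][240:400,265:375],(400,600),interpolation=cv2.INTER_CUBIC)
cv2.imwrite("pics/c2.png",np.hstack([a,b]))
```

```text
32.83 0.056 t6 0.0200 ftz 0.0336 sd 0.0147 [0.1 1.1 0.7] [0.6185 0.0977 0.1756]
33.16 0.153 t6 0.0144 ftz -0.0135 sd 0.0245 [0.1 2.3 0.3] [0.6185 0.0978 0.1756]
33.49 0.253 t6 0.0175 ftz -0.0037 sd 0.0344 [0.3 3.2 0.4] [0.6185 0.0979 0.1756]
```

View pics/c2.png

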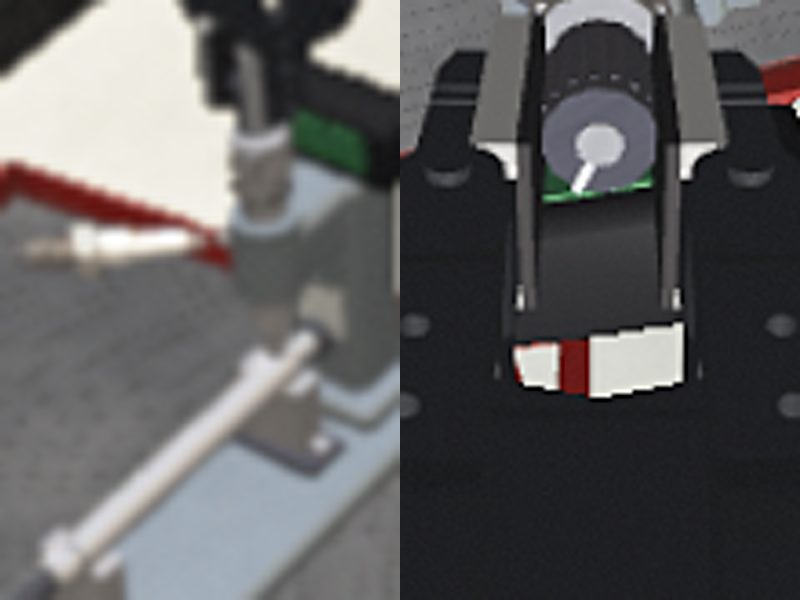

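Wrist view: the cap's white mark now points down and to the left, so the cap has turned about 3.2 rad with the gripper. The axle is still seated. I'll keep winding and watch the joint 6 torque.

Run:
```python
from h import *
q=np.load("qw.npy");hi=0
while q[5]<2.95:
    q[5]+=.12;ctrl.move_j(q);m=rep(5)
    F=m("contact_force")
    hi=hi+1 if m("joint_torque")[5]>.034 else 0
    if hi and np.hypot(F[0],F[1])<2.5 or hi>1: print("HIGH");break
    if np.hypot(F[0],F[1])>3.5:
        ctrl.move_linear(m("ee_pos")+np.r_[F[:2]*.00018,0],v=.01)
        q6=q[5];q=np.array(ctrl.get_obs()["q"]);q[5]=q6;print("recentred")
np.save("qw.npy",q)
```

```text
33.88 0.372 t6 0.0438 ftz -0.0127 sd 0.0310 [0.4 4.  0.2] [0.6185 0.098  0.1756]
recentred
34.43 0.493 t6 0.0420 ftz -0.0238 sd 0.0344 [0.5 3.2 0.4] [0.6186 0.0983 0.1756]
HIGH
```

Run:
```python
from h import *
q=np.load("qw.npy")
def pic(): return ctrl.snapshot("scene")["image"][136:149,273:285].astype(float)
old=cv2.imread("pics/c2s.png")[136:149,273:285].astype(float)
a=pic();b=pic();print("noise",abs(a-b).mean(),"vs .253",abs(a-old).mean())
for i in range(2):
    q[5]+=.1;ctrl.move_j(q);rep(8);c=pic();print("d",abs(c-b).mean());b=c
np.save("qw.npy",q)
```

```text
noise 0.6260683760683761 vs .253 3.7286324786324787
34.85 0.593 t6 0.0213 ftz -0.0036 sd 0.0218 [ 0.9  3.5 -0.2] [0.6187 0.0984 0.1756]
d 3.980769230769231
35.22 0.693 t6 0.0229 ftz -0.0074 sd 0.0387 [ 1.6  4.3 -0. ] [0.6187 0.0985 0.1756]
d 4.284188034188034
```

Run:
```python
from h import *
q=np.load("qw.npy")
def pic(): return ctrl.snapshot("scene")["image"][139:149,273:285].astype(float)
b=pic()
while q[5]<2.95:
    q[5]+=.12;ctrl.move_j(q);m=rep(5);F=m("contact_force");c=pic();d=abs(c-b).mean();b=c;print("   d %.2f"%d)
    if d<1.5: print("STILL");break
    if np.hypot(F[0],F[1])>3.5:
        ctrl.move_linear(m("ee_pos")+np.r_[F[:2]*.00018,0],v=.01)
        q6=q[5];q=np.array(ctrl.get_obs()["q"]);q[5]=q6
np.save("qw.npy",q)
```

```text
35.61 0.814 t6 0.0216 ftz -0.0338 sd 0.0221 [ 1.6  5.5 -0.7] [0.6188 0.0986 0.1756]
   d 2.95
36.26 0.933 t6 0.0414 ftz -0.0396 sd 0.0256 [1.  3.2 0.3] [0.619  0.0989 0.1756]
   d 2.88
36.6 1.052 t6 0.0404 ftz -0.0124 sd 0.0324 [ 1.9  3.9 -0.9] [0.6191 0.099  0.1756]
   d 3.33
37.19 1.173 t6 0.0412 ftz 0.0147 sd 0.0270 [ 1.1  2.  -0.1] [0.6193 0.0991 0.1756]
   d 3.65
37.53 1.292 t6 0.0397 ftz -0.0338 sd 0.0372 [ 2.1  2.5 -0.8] [0.6195 0.0992 0.1756]
   d 3.17
37.88 1.412 t6 0.0404 ftz -0.0167 sd 0.0213 [ 3.1  2.8 -1.3] [0.6196 0.0992 0.1756]
   d 3.83
38.48 1.533 t6 0.0442 ftz -0.0215 sd 0.0101 [ 2.4  1.9 -0.5] [0.6198 0.0993 0.1756]
   d 4.11
38.83 1.652 t6 0.0474 ftz -0.0053 sd 0.0221 [ 3.1  1.3 -1.5] [0.62   0.0993 0.1756]
   d 4.35
39.17 1.772 t6 0.0543 ftz -0.0034 sd 0.0256 [ 4.2  1.6 -1.9] [0.6202 0.0993 0.1757]
   d 3.58
39.77 1.893 t6 0.0631 ftz -0.0019 sd 0.0413 [ 3.4  0.9 -0.6] [0.6204 0.0993 0.1756]
   d 3.24
40.37 2.013 t6 0.0649 ftz -0.0085 sd 0.0347 [ 2.2  0.6 -0.6] [0.6206 0.0993 0.1756]
   d 2.11
40.71 2.132 t6 0.0620 ftz 0.0239 sd 0.0196 [ 3.3 -0.1 -0.9] [0.6208 0.0992 0.1756]
   d 1.17
STILL
```

Run:
```python
from h import *
q=np.load("qw.npy")
S=lambda: ctrl.snapshot("scene")["image"].astype(float)
b=S();ctrl.sleep(.05);b2=S()
f=lambda x,y:(round(abs(x-y)[139:149,273:285].mean(),2),round(abs(x-y)[143:149,274:284].mean(),2))
print("noise",f(b,b2))
for i in range(2):
    q[5]+=.11;ctrl.move_j(q);rep(6);c=S();print(f(c,b));b=c
np.save("qw.npy",q);w=ctrl.snapshot("wrist");cv2.imwrite("pics/c3w.png",w["image"])
```

```text
noise (np.float64(0.61), np.float64(0.57))
41.21 2.243 t6 0.0554 ftz 0.0195 sd 0.0197 [ 4.6 -0.8 -1.9] [0.6209 0.0991 0.1756]
(np.float64(0.78), np.float64(0.89))
41.56 2.354 t6 0.0390 ftz -0.0114 sd 0.0129 [ 4.5 -1.1 -2.1] [0.621  0.0991 0.1756]
(np.float64(1.25), np.float64(0.83))
```

Run:
```python
from h import *
ctrl.release();ctrl.sleep(.2)
o=ctrl.get_obs();print(o["ee_pos"],o["clock"])
p=o["ee_pos"];ctrl.move_linear([p[0],p[1],.235],v=.1)
ctrl.movep([.619+.073,.0975,.228],down(np.pi+YAW));ctrl.sleep(.3)
o=ctrl.get_obs();w=ctrl.snapshot("wrist");T=wpose(o,w);cv2.imwrite("pics/f1.png",w["image"])
u=wproj(T,w,[.6195,.0975,.191]);print(o["clock"],u);x,y=u.astype(int)
im=cv2.resize(w["image"][y-36:y+36,x-40:x+40],(800,720),interpolation=cv2.INTER_CUBIC)[60:660]
cv2.imwrite("pics/f1c.png",im)
```

```text
[0.6205063  0.09932581 0.17562063] 42.55
45.5583 [315.94134796 112.87877049]
```

View pics/f1c.png

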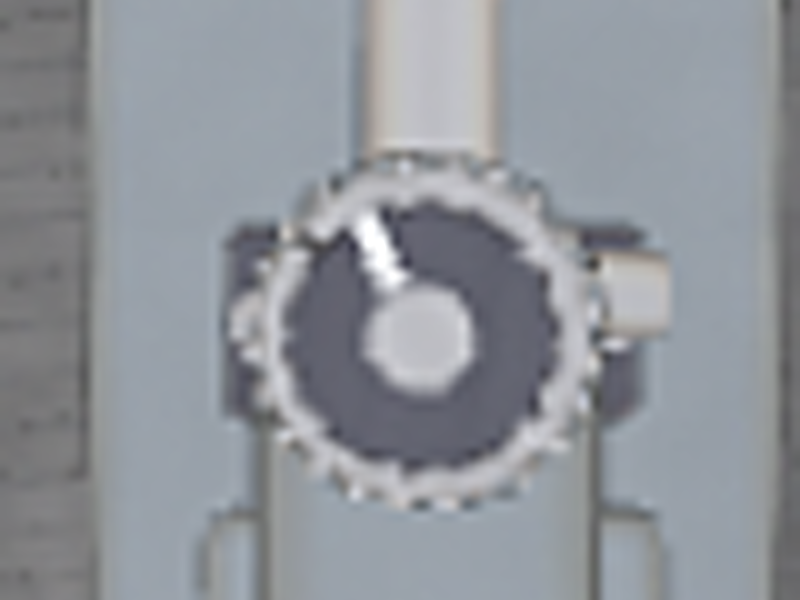

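The view from above shows the cap mark 24° anticlockwise of straight up and the thimble mark about 50°. The cap has therefore slipped about 0.45 rad, within the 0.12 to 1.35 range, with the axle seated. Handing in.

```bash
python3 -c "
from bench import ctrl
print(ctrl.close_job(), ctrl.get_obs()['clock'])"
```

```text
the job is handed in; nothing more can be done
the job is handed in; nothing more can be done
```

I handed the job in with the axle in both Vs, home against the back stop, and clamped by the spindle. The cap slipped about 0.45 rad by the camera, the clamp force wasn't measured directly, and no verdict came back.

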